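# Hold the shaker's clamping bar against the sample jar

## Robot

A 6-joint arm with a two-finger parallel gripper is mounted at the origin on the work surface. World frame = base frame: x ahead of the robot, y to its left, z up, the work surface at z = 0. Lengths are in m, angles in rad, forces in N, time in s.
With the tool pointing down it reaches from about 0.35 to 0.975 m from the base axis. Payload 17.4 kg.
Tool frame: the origin (TCP) lies at the very end of the fingers, on their centre line; the grasp point (between the pads) lies 19 mm behind it; z points along the fingers, x is the direction in which the jaws open and shut, and the axes are right-handed (so a half turn about z gives the same grasp; the last joint's range is limited). The gripper opens to 85 mm and grips with 20 to 120 N. Pads are 22 mm wide; open, the fingers measure 114 mm over their backs; the gripper's body (76 mm by 85 mm) begins 54 mm behind the grasp point. The pads swing forward as they close: fully open they stand 13 mm farther back than shut.
Start: joints at [-1.188, 0.116, 1.442, -0, 1.584, -0.038], TCP at [0.276, -0.616, 0.231] pointing down, gripper open.
Joint ranges: [-2.83, 2.83], [-0.83, 2.19], [0.07, 2.5], [-1.14, 4.28], [0.01, 3], [-2.97, 2.97]. Speed limits (rad/s): [1.89, 1.89, 2.22, 3.14, 3.14, 3.14].

## Interface

Orientations are given as a rotation vector (axis times angle).
In Python, from rig import bot, read_camera, calibration, models gives the robot as it stands.
- The arm moves only by the tool apply_moves, never from a script. Its argument "steps" is a list of rows, each a list of 2 entries, a list of its own where there are three numbers: the shift along the world's x, y, z in mm, then the turn, a rotation vector about the world's x, y, z in rad. In form: [[[tx, ty, tz], [wx, wy, wz]], ...]. A call has 1 to 5 rows; each row shifts and turns the pose as measured when the row begins; what a row does not reach is not made up. A row lasts 1/8 s, in which the tool goes at most 62.5 mm and 10.7 degrees, less where a joint would pass 70% of its speed; a pose out of reach is approached as far as the arm can. A call with a gripper value outside its range is refused whole. "hand" is the finger opening in mm, from 0 to 85.4, set as the call begins (left out, the last holds). The fingers move at their own pace and stop on an object; "force" is the grip in N (left out, the last holds). Time passes only in rows, so rows that do not move let the fingers close. It gives the time, the measured TCP pose, the force and the opening at its end, in the units of the state.
- bot.get_state(): the state, without advancing time (a new reading comes with each control period).
- read_camera(name): name is "side" or "top" or "wrist"; returns the picture (384x512x3 uint8, blue, green, red); there is no depth.
- calibration(name): a dict with "mtx" (3x3 intrinsics, pixels), "k1" (the pictures are not rectified: a ray, as slopes to the right and down, at radius r is drawn at 1 + k1 r^2 times it, then the intrinsics apply), "origin" and "attitude" of the camera in the world; the wrist camera has in their place "T_tool_cam" (4x4, takes a point from camera to tool coordinates, whose origin is the TCP and whose axes are the tool frame's). Camera axes: x right, y down, z forward; pixel columns grow to the right and rows downward; lengths in m; the calibration is good to about 2 mm. A picture is of the moment at which its call begins: read the wrist's pose just before it. calibration takes no time and is no camera call.
- bot.job_done(): hands the job in, once; it reports no verdict.
Trained networks look in the newest picture that a camera, given by its name, has taken for a name from the list of things; names that differ only in an ending like _2 or _b are one class to them, and where a whole thing is asked for, a point or a joint stands for the part that bears it (a point fixed in the world has none). Each returns a list of dicts, best first, with "p" (0 to 1); they miss things now and then, are a little off and sometimes report something else, mostly with a low value. They report only what shows in the picture. A call takes as long as a camera call.
- models.masks_of(camera, target): "mask" (384x512 bool, what is visible of it) and "rect" ([left, top, right, bottom] as shares, 0 to 1, of the picture: columns of its width, rows of its height, round what is visible of it).
- models.pinpoint(camera, target): "centre" ([column, row] as shares, 0 to 1, of the picture: columns of its width, rows of its height: a listed point, or the origin of a listed thing).
The state is a dict: "t": time; "joints": joint angles; "dq": joint speeds; "effort": joint torques, N m; "ee_pos": TCP position; "tcp_rot": TCP orientation; "force": force on the tool from outside, world axes, zero at the start; "wrist_torque": the same for the moment, N m; "gripper_width": finger opening in m.
Only numpy, scipy, OpenCV 4.12 (cv2) and the standard library are available. Lean on these libraries where they do the work, as an engineer would, in place of code of your own. Each camera call takes 0.05 s, during which the arm holds its last target. There are 200 camera calls.

## Task

Take the white screw-cap sample jar from the aluminium tray, stand it upright on the shaker platform against the middle of the fixed black foam bar, and let go of it. Then slide the blue clamping bar up against the jar and press it there with a steady 12 N (between 8 and 16 N, and never above 30 N), finishing while you are still pressing, so that I can tighten the bar's two knobs; keep off the jar itself then, and leave the beaker, the amber bottle and the tube rack where they are.

Things in the scene. Friction and masses are not known exactly. Their poses are not given: they have to be found in the camera images.
- shaker: Orbital shaker, fixed and parked (platform cannot move). Origin: centre of its underside, on the bench; x runs from its grey control panel (-x, robot's side) to the fixed black bar (+x). Aluminium platform 270 (x) by 280 (y) mm, top 100 mm above the origin. Steel side rails along x at y = -127 and 127 mm, tops at z = 135; two foam-covered bars lie across them, else the platform is bare.
- seat (a point): Point on top of the shaker's platform, at x = 49, y = 0, z = 100 mm of the shaker, with the shaker's axes: the centre of the jar's underside when the jar just touches the middle of the fixed bar (up to 30 mm either way along y, or 15 mm short in -x, is near enough for setting it down).
- fixed_pad: Black foam sleeve, 28 mm in diameter, 214 mm long along y, on the fixed bar. Origin at its middle, on its axis: at x = 91, y = 0, z = 130 mm of the shaker (30 mm above the platform), with the shaker's axes. The foam is springy: it gives way along +x by about 1 mm for each 2.5 N (12 N is about 5 mm; it bottoms out at 10 mm).
- clamp_bar: Sliding clamping bar: firm blue foam sleeve, 24 mm in diameter, 214 mm long along y. Origin at its middle, on its axis, 30 mm above the platform; shaker's axes. Slides freely along the shaker's x only (about 1 N friction, cannot tilt or jam, push it anywhere along its length), from x = -85 to 65 mm; starts at -85 to -50. Push its -x side with shut fingers, or pinch it from above.
- bar_knob (a point): Top centre of the black knob at the +y end of the clamping bar: at x = 0, y = 127, z = 36 mm of clamp_bar. Knobs are 28 mm in diameter; the other one is at y = -127; each sits on an aluminium block 26 by 22 mm that slides on the rail. Both are loose; they are the colleague's to tighten.
- jar: Sample jar standing on the tray: frosted white plastic cylinder 56 mm in diameter with a ribbed white screw cap, also 56 mm in diameter, from 68 to 92 mm above the underside (narrow neck from 64 to 68). Height 92 mm, 0.14 to 0.28 kg. Origin: centre of its underside; z up. Gripped by the cap from above, it can be set down with the fingertips above the bars (sleeve tops 42 to 44 mm above the platform).
- tray: Aluminium tray 270 (x) by 200 (y) by 28 mm, fixed, floor 3 mm thick, rims 3 mm. Origin: centre of its underside. It lies beside the shaker, on its left or on its right.
- beaker: Small glass beaker on the tray, 46 mm wide at the rim, 56 mm high; stays where it is. Origin: centre of its underside.
- reagent: Amber reagent bottle with a black cap, 58 mm in diameter, 115 mm high, on the bench beyond the tray; stays where it is. Origin: centre of its underside.
- tube_rack: Blue tube rack with capped tubes, 52 (x) by 118 (y) by 88 mm high, on the bench beyond the tray; stays where it is. Origin: centre of its underside.

How it is judged:
On the way, in this order (a step that is already met when the one before it is completed fails the run):
1. the jar stands upright on the platform against the middle of the fixed bar (no more than 15 mm short of it), let go (angle between jar's own z axis and vertical below 0.1 rad and z of jar in the frame of shaker between 0.097 and 0.105 m and y of jar in the frame of shaker between -0.03 and 0.03 m and contact force between jar and the fingers below 0.3 N and contact force between jar and the arm below 0.3 N and linear speed of jar below 0.02 m/s and x of jar in the frame of shaker between 0.034 and 0.058 m), for 0.2 s.
2. the robot presses the clamping bar on the jar with 8 to 16 N for a second (angle between jar's own z axis and vertical below 0.1 rad and z of jar in the frame of shaker between 0.097 and 0.105 m and y of jar in the frame of shaker between -0.03 and 0.03 m and contact force between jar and the fingers below 0.3 N and contact force between jar and the arm below 0.3 N and contact force between clamp_bar and jar between 8 and 16 N and contact force between fixed_pad and jar between 8 and 18 N and contact force between any of the fingers, the arm and clamp_bar above 6 N), for 1 s.
At the end, for the whole second after the job is handed in: Through the last second: jar upright (0.1 rad) on the platform, within 30 mm of the bars' middle, untouched by the robot; the clamping bar, pushed by the robot (over 6 N), presses it with 8 to 16 N against the fixed bar (8 to 18 N). Beaker, bottle and rack within 20 mm of their start (all of step 2 and linear speed of jar below 0.02 m/s and distance of each of beaker, reagent, tube_rack from where it was at the start of the episode below 0.02 m); the arm keeps its last pose, push and grip.
It fails at once if the jar is squeezed by the bar with more than 30 N (contact force between clamp_bar and jar above 30 N).
It fails at once if the beaker is shifted by more than 20 mm or tipped (distance of beaker from where it was at the start of the episode above 0.02 m or angle between beaker's own z axis and vertical above 0.3 rad).
It fails at once if the amber bottle is shifted by more than 20 mm or tipped (distance of reagent from where it was at the start of the episode above 0.02 m or angle between reagent's own z axis and vertical above 0.3 rad).
It fails at once if the tube rack is shifted by more than 20 mm or tipped (distance of tube_rack from where it was at the start of the episode above 0.02 m or angle between tube_rack's own z axis and vertical above 0.3 rad).
It also fails if it takes over 59 s, if anything falls off the work surface, if the arm or the gripper's body presses on something with over 40 N, if the wrist force passes 120 N, or if a joint passes its speed limit or range.

## Working session

There is one attempt and no reset: what is moved stays moved. The work goes in short steps, Python scripts to look and compute and a tool call to move; the robot and the scene stay as the last step left them, time stands still between calls to the robot, and variables do not carry over. Pictures are saved under pics/ and viewed, about 8 in all and at most 12, crops included, and the job is handed in when it is done.

Besides the shell and the picture viewer there is one more tool, called after ">>>" in YAML: its name, and indented under it one key for each argument. apply_moves: Moves the arm, as the interface text tells. Its arguments: {"type":"object","properties":{"steps":{"type":"array"},"hand":{"type":"number"},"force":{"type":"number"}},"required":["steps"]}

```bash
mkdir -p pics && cat > h.py <<'E'
import numpy as np, cv2
from scipy.spatial.transform import Rotation as R
from rig import bot, read_camera, calibration, models
def pose(c):
    k=calibration(c)
    if 'T_tool_cam' in k:
        s=bot.get_state(); T=np.eye(4); T[:3,:3]=R.from_rotvec(s['tcp_rot']).as_matrix(); T[:3,3]=s['ee_pos']
        T=T@np.array(k['T_tool_cam']); return T[:3,3],T[:3,:3],k
    a=np.array(k['attitude'],float)
    A=a if a.shape==(3,3) else R.from_rotvec(a).as_matrix()
    return np.array(k['origin']),A,k
def ray(P,u,v):
    o,A,k=P; M=np.array(k['mtx'])
    x=cv2.undistortPoints(np.array([[[u,v]]],float),M,np.array([k['k1'],0,0,0.]))[0,0]
    return o,A@np.array([x[0],x[1],1.])
def onz(P,u,v,z):
    o,d=ray(P,u,v); return o+d*(z-o[2])/d[2]
def proj(P,p):
    o,A,k=P; q=A.T@(np.array(p)-o)
    return cv2.projectPoints(q.reshape(1,1,3),np.zeros(3),np.zeros(3),np.array(k['mtx']),np.array([k['k1'],0,0,0.]))[0].ravel()
def tri(a,b):
    (o1,d1),(o2,d2)=a,b; d1=d1/np.linalg.norm(d1); d2=d2/np.linalg.norm(d2)
    s=np.linalg.lstsq(np.c_[d1,-d2],o2-o1,rcond=None)[0]
    p,q=o1+s[0]*d1,o2+s[1]*d2; return (p+q)/2,np.linalg.norm(p-q)
E
python3 - <<'E'
from h import *
print(calibration('top'),calibration('side')['origin'])
ims={c:read_camera(c) for c in ('top','side')}
for c in ims: cv2.imwrite(f'pics/{c}0.png',ims[c])
P={c:pose(c) for c in ims}
for t in ['shaker','seat','fixed_pad','clamp_bar','bar_knob','jar','tray','beaker','reagent','tube_rack']:
    px={}
    for c in ims:
        r=models.pinpoint(c,t)
        print(t,c,[(np.round(np.array(x['centre'])*[512,384],1).tolist(),round(x['p'],2)) for x in r[:3]])
        if r: px[c]=np.array(r[0]['centre'])*[512,384]
    if len(px)==2:
        p,e=tri(*[ray(P[c],*px[c]) for c in px]); print('   ',p.round(4),'gap',round(e,4))
print(bot.get_state())
E
```

```text
{'mtx': array([[454.48675146,   0.        , 253.20689168],
       [  0.        , 454.48675146, 195.76819715],
       [  0.        ,   0.        ,   1.        ]]), 'k1': -0.13937823697412297, 'origin': array([ 0.42754622, -0.00538767,  1.34126804]), 'attitude': array([-2.12175479,  2.16817725, -0.15188205])} [0.54182767 0.92356043 0.72433725]
shaker top [([320.3, 208.2], 0.86)]
shaker side [([267.6, 191.0], 0.61)]
    [ 0.5748 -0.2018  0.0013] gap 0.0116
seat top [([322.1, 188.8], 0.76)]
seat side [([252.2, 166.3], 0.7), ([209.1, 300.2], 0.68)]
    [ 0.621  -0.1957  0.0941] gap 0.0065
fixed_pad top [([320.0, 171.4], 0.97)]
fixed_pad side [([237.2, 158.7], 0.69), ([249.3, 165.8], 0.48)]
    [ 0.6653 -0.1877  0.1239] gap 0.005
clamp_bar top [([337.9, 238.0], 0.69)]
clamp_bar side [([292.7, 155.0], 0.76)]
    [ 0.4892 -0.2299  0.118 ] gap 0.0078
bar_knob top [([291.2, 241.9], 0.61)]
bar_knob side [([305.2, 161.8], 0.6), ([206.9, 303.2], 0.3)]
    [ 0.4695 -0.0982  0.1679] gap 0.0131
jar top [([173.2, 245.9], 0.56)]
jar side [([297.5, 292.2], 0.92), ([303.7, 162.9], 0.24)]
    [0.4812 0.2
[... 398 characters left out ...]
 0.89)]
    [0.6909 0.2763 0.0027] gap 0.0074
{'t': 1.1, 'joints': array([-1.18782805e+00,  1.15989625e-01,  1.44159269e+00, -2.38936005e-05,
        1.58399357e+00, -3.78037645e-02]), 'dq': array([ 0.00099562,  0.00023723, -0.00077335, -0.00021768, -0.00071696,
        0.00071665]), 'effort': array([-4.38872696e-03, -7.31758761e+01, -6.32648635e+01, -3.53387968e-04,
        5.39748180e-04,  4.82690700e-05]), 'ee_pos': array([ 0.27570056, -0.61613805,  0.23131467]), 'tcp_rot': array([ 2.63635487e+00, -1.70852393e+00, -4.20402190e-08]), 'force': array([ 0.88750184, -0.21761528,  0.71504282]), 'wrist_torque': array([ 0.08359743, -0.01260754, -0.05799719]), 'gripper_width': 0.08513813390126392}
```

```bash
python3 -c "
import cv2
t=cv2.imread('pics/top0.png')[120:290,110:410];cv2.imwrite('pics/top0c.png',cv2.resize(t,None,fx=2.6,fy=2.6,interpolation=2))"
```

```text
(no output)
```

View pics/top0c.png

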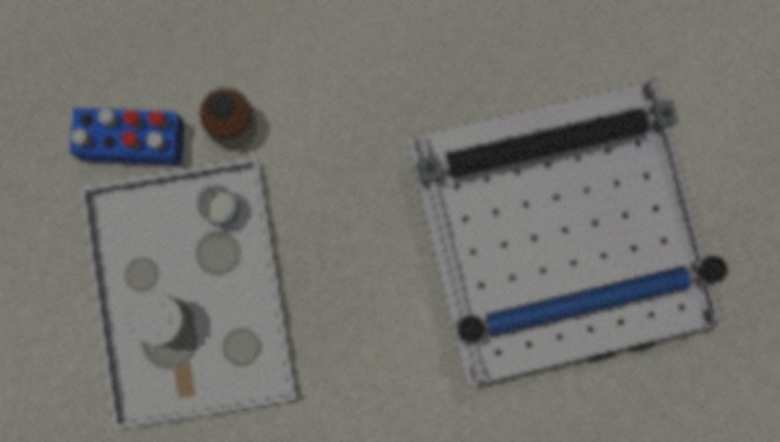

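View pics/side0.png

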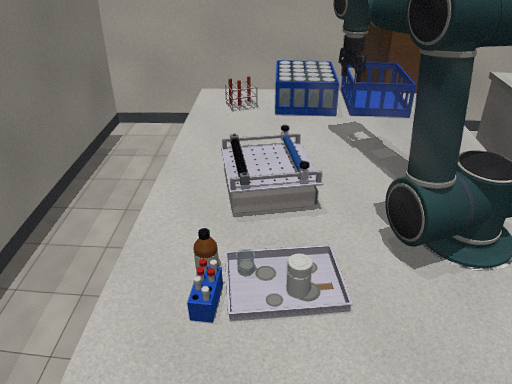

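The top view shows the jar cap at crop (158,322), on the left tray. The black bar runs from (450,163) to (645,122) and the blue bar from (488,323) to (688,278), so the shaker is yawed slightly clockwise. In the side view the jar stands at (299,275), with the beaker behind it at (246,262).

```bash
python3 - <<'E'
from h import *
read_camera('top');P=pose('top')
for t,z in [('fixed_pad',.137),('clamp_bar',.136),('jar',.095),('beaker',.059),('reagent',.115)]:
    r=models.masks_of('top',t)
    for q in r[:2]:
        m=q['mask'].astype(np.uint8); (c,(w,h),a)=cv2.minAreaRect(cv2.findNonZero(m))
        ys,xs=np.nonzero(m)
        pts=np.array([onz(P,x,y,z)[:2] for x,y in zip(xs,ys)])
        ce=pts.mean(0); e=np.linalg.svd(pts-ce,full_matrices=False)[2]
        l=[np.ptp(np.percentile((pts-ce)@e[i],[0.5,99.5])) for i in (0,1)]
        mid=(pts.min(0)+pts.max(0))/2
        print(t,round(q['p'],2),np.array(c).round(1),'ctr',ce.round(4),'mid',mid.round(4),'dir',e[0].round(3),'yaw of y',np.degrees(np.arctan2(*(-e[0]*np.sign(e[0][1])*[1,-1]))).round(1),'len',np.round(l,3))
E
```

```text
fixed_pad 0.73 [320.3 174.1] ctr [ 0.6569 -0.1825] mid [ 0.6557 -0.1875] dir [ 0.208 -0.978] yaw of y 12.0 len [0.21  0.029]
clamp_bar 0.96 [337.3 234.8] ctr [ 0.4925 -0.2229] mid [ 0.4927 -0.2272] dir [ 0.207 -0.978] yaw of y 12.0 len [0.281 0.025]
jar 0.87 [172. 243.] ctr [0.4826 0.2235] mid [0.4827 0.2224] dir [-0.227 -0.974] yaw of y -13.1 len [0.067 0.054]
beaker 0.78 [193.5 198. ] ctr [0.6114 0.166 ] mid [0.6113 0.1672] dir [-0.868 -0.497] yaw of y -60.2 len [0.048 0.042]
reagent 0.72 [197.5 165. ] ctr [0.6958 0.1487] mid [0.6953 0.1485] dir [-0.784 -0.62 ] yaw of y -51.6 len [0.065 0.051]
reagent 0.22 [329.9 208.6] ctr [ 0.5657 -0.2048] mid [ 0.5695 -0.208 ] dir [-0.173  0.985] yaw of y 9.9 len [0.282 0.268]
```

```bash
python3 - <<'E'
from h import *
s=bot.get_state(); m=R.from_rotvec(s['tcp_rot']).as_matrix(); print(s['t'],m.round(3))
a=np.degrees(np.arctan2(m[1,0],m[0,0])); print('jaw yaw',a,'turn to 102:',[(102-a+180*k) for k in (-2,-1,0,1)], s['joints'][5])
E
```

```text
1.4 [[ 0.408 -0.913  0.   ]
 [-0.913 -0.408  0.   ]
 [-0.    -0.    -1.   ]]
jaw yaw -65.89082252649563 turn to 102: [np.float64(-192.10917747350436), np.float64(-12.10917747350436), np.float64(167.89082252649564), np.float64(347.89082252649564)] -0.03779841611085754
```

>>> apply_moves:
  steps:
    - [[5, 60, 15], [0, 0, 0]]
    - [[5, 60, 10], [0, 0, 0]]
    - [[10, 60, 10], [0, 0, 0]]
    - [[15, 60, 10], [0, 0, 0]]
    - [[15, 60, 0], [0, 0, 0]]

```text
t: 2.02
ee_pos: [0.324, -0.3134, 0.2744]
tcp_rot: [-2.63, 1.714, 0.003]
force: [-0.1, 0.6, 1.0]
gripper_width: 0.0855
```

>>> apply_moves:
  steps:
    - [[15, 58, 5], [0, 0, -0.15]]
    - [[17, 58, 0], [0, 0, -0.06]]
    - [[17, 58, 0], [0, 0, 0]]
    - [[17, 58, 0], [0, 0, 0]]
    - [[17, 58, 0], [0, 0, 0]]

```text
t: 2.65
ee_pos: [0.4068, -0.0139, 0.2814]
tcp_rot: [-2.425, 1.99, -0.006]
force: [2.2, -0.3, 0.8]
gripper_width: 0.0857
```

>>> apply_moves:
  steps:
    - [[17, 58, 0], [0, 0, 0]]
    - [[17, 58, 0], [0, 0, 0]]
    - [[17, 58, 0], [0, 0, 0]]
    - [[15, 50, 0], [0, 0, 0]]
    - [[0, 0, 0], [0, 0, 0]]

```text
t: 3.28
ee_pos: [0.4729, 0.2219, 0.2819]
tcp_rot: [-2.429, 1.982, -0.009]
force: [-0.4, -0.6, 0.4]
gripper_width: 0.0851
```

```bash
python3 - <<'E'
from h import *
P=pose('wrist'); im=read_camera('wrist'); cv2.imwrite('pics/w1.png',im)
s=bot.get_state();m=R.from_rotvec(s['tcp_rot']).as_matrix();print(s['t'],s['ee_pos'],m.round(3).tolist(),P[0],s['force'],s['joints'])
for q in models.masks_of('wrist','jar')[:2]:
    mm=q['mask'].astype(np.uint8);c,r=cv2.minEnclosingCircle(cv2.findNonZero(mm));print(q['p'],q['rect'],c,r,onz(P,*c,.095))
print(models.pinpoint('wrist','jar')[:2])
E
```

```text
3.325 [0.47270856 0.22059391 0.28219415] [[0.199, -0.98, 0.009], [-0.98, -0.199, 0.001], [0.001, -0.009, -1.0]] [0.54380059 0.23719133 0.42493613] [ 0.55752081 -0.37117135  0.27941923] [ 0.38908939 -0.23501581  1.6957628  -0.00247907  1.67181946  1.75880402]
0.73 [0.4311, 0.3312, 0.5324, 0.4836] (248.14259338378906, 156.28700256347656) 28.135568618774414 [0.48873536 0.23216838 0.095     ]
[{'centre': [0.482, 0.3831], 'p': 0.92}]
```

View pics/w1.png

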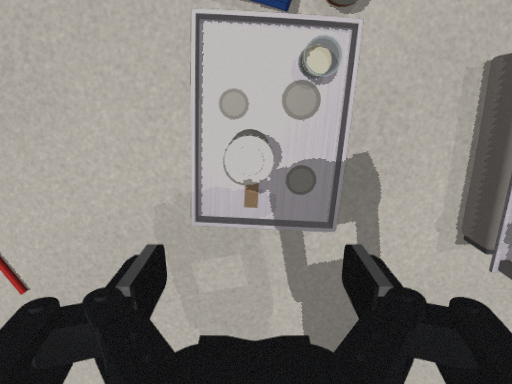

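The wrist view shows the cap's top disc at about (248,160), with the beaker at (321,58) well clear.

```bash
python3 - <<'E'
from h import *
P=pose('wrist'); print(onz(P,248,160,.095),onz(P,246.8,147.1,.003), 52*np.linalg.norm(onz(P,249,160,.095)-onz(P,248,160,.095)))
E
```

```text
[0.48457757 0.22831218 0.095     ] [0.48573233 0.23188787 0.003     ] 0.057334482191035686
```

>>> apply_moves:
  steps:
    - [[12, 9, -40], [0, 0, 0]]
    - [[0, 0, -40], [0, 0, 0]]
    - [[0, 0, -35], [0, 0, 0]]
    - [[0, 0, 0], [0, 0, 0]]

```text
t: 3.92
ee_pos: [0.4851, 0.2227, 0.1675]
tcp_rot: [-2.415, 1.991, -0.016]
force: [0.4, 0.2, 0.7]
gripper_width: 0.0855
```

```bash
python3 - <<'E'
from h import *
P=pose('wrist'); im=read_camera('wrist'); cv2.imwrite('pics/w2.png',im)
s=bot.get_state();print(s['t'],s['ee_pos'],R.from_rotvec(s['tcp_rot']).as_matrix()[:,2].round(3))
for q in models.masks_of('wrist','jar')[:1]:
    mm=q['mask'].astype(np.uint8);c,r=cv2.minEnclosingCircle(cv2.findNonZero(mm));print(q['p'],np.array(q['rect'])*[512,384]*2 if 0 else q['rect'],c,r,onz(P,*c,.095))
E
```

```text
3.975 [0.48581187 0.22312043 0.16955901] [ 0.018  0.004 -1.   ]
0.74 [0.4002, 0.388, 0.5527, 0.6193] (245.0, 193.5287322998047) 43.57476043701172 [0.49282053 0.2316433  0.095     ]
```

View pics/w2.png

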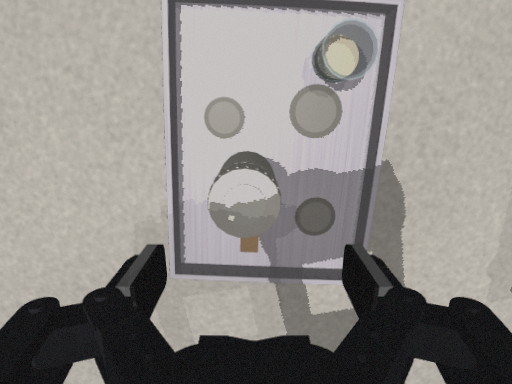

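The cap disc is centred at about (244.5,202) and is 73 px wide. The fingers are symmetric about column 255.

```bash
python3 - <<'E'
from h import *
P=pose('wrist'); s=bot.get_state();p=onz(P,244.5,202,.095); print(p,73*np.linalg.norm(onz(P,245.5,202,.095)-p),(p-s['ee_pos'])*1000, s['ee_pos'])
E
```

```text
[0.48672865 0.23170984 0.095     ] 0.05542433502440762 [  0.3786539    8.11657858 -75.90534745] [0.48635    0.22359326 0.17090535]
```

>>> apply_moves:
  steps:
    - [[0, 9, -25], [0, 0.018, 0]]
    - [[0, 0, -25], [0, 0, 0]]
    - [[0, 0, -25], [0, 0, 0]]
    - [[0, 0, -20], [0, 0, 0]]
    - [[0, 0, 0], [0, 0, 0]]

```text
t: 4.65
ee_pos: [0.4882, 0.2339, 0.0765]
tcp_rot: [-2.416, 1.993, 0.001]
force: [0.6, -0.1, 0.5]
gripper_width: 0.0855
```

>>> apply_moves:
  steps:
    - [[-1, -2, -14], [0, 0, 0]]
    - [[0, 0, 0], [0, 0, 0]]

```text
t: 4.9
ee_pos: [0.4877, 0.2321, 0.0629]
tcp_rot: [-2.415, 1.993, -0.0]
force: [-0.8, -0.2, 0.9]
gripper_width: 0.0851
```

>>> apply_moves:
  steps:
    - [[0, 0, 0], [0, 0, 0]]
    - [[0, 0, 0], [0, 0, 0]]
    - [[0, 0, 0], [0, 0, 0]]
    - [[0, 0, 0], [0, 0, 0]]
    - [[0, 0, 0], [0, 0, 0]]
  hand: 40
  force: 40

```text
t: 5.52
ee_pos: [0.4883, 0.2322, 0.0643]
tcp_rot: [-2.414, 1.992, -0.002]
force: [-0.2, 0.7, -1.5]
gripper_width: 0.0553
```

>>> apply_moves:
  steps:
    - [[0, 0, 30], [0, 0, 0]]
    - [[0, 0, 50], [0, 0, 0]]
    - [[0, 0, 55], [0, 0, 0]]
    - [[0, 0, 55], [0, 0, 0]]
    - [[10, -30, 25], [0, 0, 0]]

```text
t: 6.15
ee_pos: [0.4957, 0.202, 0.2829]
tcp_rot: [-2.42, 1.992, 0.002]
force: [0.8, -0.0, -1.6]
gripper_width: 0.0553
```

>>> apply_moves:
  steps:
    - [[10, -50, 0], [0, 0, 0]]
    - [[12, -55, 0], [0, 0, 0]]
    - [[15, -55, 0], [0, 0, 0]]
    - [[15, -55, 0], [0, 0, 0]]
    - [[15, -55, 0], [0, 0, 0]]

```text
t: 6.78
ee_pos: [0.5636, -0.0744, 0.2862]
tcp_rot: [-2.42, 1.984, -0.003]
force: [0.4, 1.0, -1.1]
gripper_width: 0.0553
```

>>> apply_moves:
  steps:
    - [[12, -50, 0], [0, 0, 0]]
    - [[10, -40, 0], [0, 0, 0]]
    - [[5, -20, 0], [0, 0, 0]]
    - [[0, 0, 0], [0, 0, 0]]

```text
t: 7.28
ee_pos: [0.591, -0.1914, 0.2848]
tcp_rot: [-2.417, 1.989, -0.0]
force: [0.1, 0.9, -2.0]
gripper_width: 0.0549
```

```bash
python3 - <<'E'
from h import *
P=pose('wrist'); im=read_camera('wrist'); cv2.imwrite('pics/w3.png',im)
s=bot.get_state();m=R.from_rotvec(s['tcp_rot']).as_matrix();print(s['t'],s['ee_pos'],m.round(3).tolist(),s['gripper_width'])
for t,z in (('fixed_pad',.13),('seat',.1),('clamp_bar',.13),('bar_knob',.166)):
    for q in models.pinpoint('wrist',t)[:2]:
        c=np.array(q['centre'])*[512,384]; print(t,round(q['p'],2),c.round(1),onz(P,*c,z).round(4))
    for q in models.masks_of('wrist',t)[:1]: print(q['rect'])
E
```

```text
7.325 [ 0.59089576 -0.19067562  0.28492747] [[0.193, -0.981, 0.007], [-0.981, -0.193, 0.009], [-0.007, -0.009, -1.0]] 0.055030654541700016
fixed_pad 0.87 [262.5 110.7] [ 0.6576 -0.185   0.13  ]
[0.2879, 0.2503, 0.7354, 0.3388]
seat 0.57 [262.1 146.5] [ 0.6203 -0.1927  0.1   ]
[0.2209, 0.1612, 0.8094, 0.7557]
[0.25, 0.6549, 0.7879, 0.7552]
bar_knob 0.71 [138.1 286.1] [ 0.4682 -0.0951  0.166 ]
[0.2471, 0.6508, 0.7836, 0.7495]
```

View pics/w3.png

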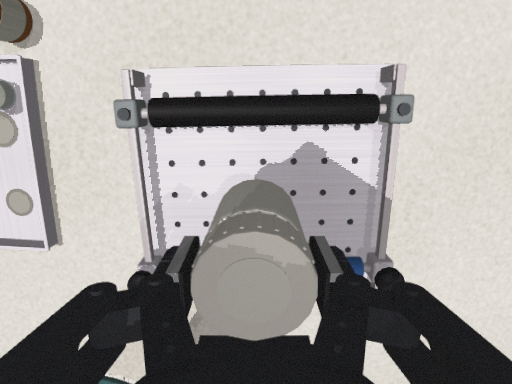

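The wrist view puts the black sleeve from (149,113) to (378,108), with its middle at (263.5,111), and the held jar hangs straight. Both views agree on the pad centre (0.6575, -0.185), so the seat is about (0.616, -0.194). I will aim about 7 mm short of it.

>>> apply_moves:
  steps:
    - [[18, -5, -20], [-0.009, 0.007, 0]]
    - [[0, 0, -35], [0, 0, 0]]
    - [[0, 0, -30], [0, 0, 0]]
    - [[0, 0, -15], [0, 0, 0]]
    - [[0, 0, 0], [0, 0, 0]]

```text
t: 8.35
ee_pos: [0.6096, -0.194, 0.1846]
tcp_rot: [-2.428, 1.992, -0.006]
force: [-0.1, -0.0, -0.6]
gripper_width: 0.0548
```

```bash
python3 - <<'E'
from h import *
s=bot.get_state();m=R.from_rotvec(s['tcp_rot']).as_matrix();print(s['t'],s['ee_pos'],m[:,2].round(3).tolist(),s['force'])
E
```

```text
8.35 [ 0.60959488 -0.19399889  0.18458284] [0.004, -0.002, -1.0] [-0.08044223 -0.01871039 -0.56232613]
```

Now I'll go down slowly to contact, expected at z ≈ 0.161.

>>> apply_moves:
  steps:
    - [[0, 0, -12], [0, 0, 0]]
    - [[0, 0, -5], [0, 0, 0]]
    - [[0, 0, -3], [0, 0, 0]]
    - [[0, 0, 0], [0, 0, 0]]

```text
t: 8.85
ee_pos: [0.6105, -0.1943, 0.1663]
tcp_rot: [-2.427, 1.991, -0.012]
force: [-0.6, 0.1, -1.7]
gripper_width: 0.0547
```

>>> apply_moves:
  steps:
    - [[0, 0, -2], [0, 0.006, 0]]
    - [[0, 0, -2], [0, 0, 0]]
    - [[0, 0, 0], [0, 0, 0]]

```text
t: 9.22
ee_pos: [0.6107, -0.1944, 0.1626]
tcp_rot: [2.428, -1.991, 0.005]
force: [-0.7, 0.0, -1.8]
gripper_width: 0.0551
```

>>> apply_moves:
  steps:
    - [[0, 0, -1.5], [0, 0, 0]]
    - [[0, 0, 0], [0, 0, 0]]

```text
t: 9.48
ee_pos: [0.6108, -0.1944, 0.1614]
tcp_rot: [2.428, -1.991, 0.006]
force: [0.1, 0.3, -0.3]
gripper_width: 0.0548
```

>>> apply_moves:
  steps:
    - [[0, 0, -1], [0, 0, 0]]
    - [[0, 0, 0], [0, 0, 0]]

```text
t: 9.72
ee_pos: [0.611, -0.1945, 0.1615]
tcp_rot: [2.428, -1.992, 0.008]
force: [-0.2, 0.7, -2.6]
gripper_width: 0.0549
```

>>> apply_moves:
  steps:
    - [[0, 0, -2], [0, 0, 0]]
    - [[0, 0, 0], [0, 0, 0]]
    - [[0, 0, 0], [0, 0, 0]]

```text
t: 10.1
ee_pos: [0.6116, -0.1946, 0.1615]
tcp_rot: [-2.429, 1.992, -0.011]
force: [-0.1, 1.2, 0.8]
gripper_width: 0.0547
```

The height no longer drops, so the jar is in contact and I'll release it.

>>> apply_moves:
  steps:
    - [[0, 0, 0], [0, 0, 0]]
    - [[0, 0, 0], [0, 0, 0]]
    - [[0, 0, 0], [0, 0, 0]]
    - [[0, 0, 0], [0, 0, 0]]
  hand: 85

```text
t: 10.6
ee_pos: [0.6115, -0.1946, 0.1608]
tcp_rot: [2.429, -1.992, 0.011]
force: [-0.2, 0.0, -0.1]
gripper_width: 0.0852
```

>>> apply_moves:
  steps:
    - [[0, 0, 15], [0, 0.005, 0]]
    - [[0, 0, 30], [0, 0, 0]]
    - [[0, 0, 40], [0, 0, 0]]
    - [[-20, 0, 40], [0, 0, 0]]
    - [[0, 0, 0], [0, 0, 0]]

```text
t: 11.22
ee_pos: [0.5906, -0.1944, 0.2943]
tcp_rot: [2.427, -1.99, 0.006]
force: [0.6, -0.4, -0.3]
gripper_width: 0.0848
```

```bash
python3 - <<'E'
from h import *
P=pose('wrist'); im=read_camera('wrist'); cv2.imwrite('pics/w4.png',im)
s=bot.get_state();m=R.from_rotvec(s['tcp_rot']).as_matrix();print(s['t'],s['ee_pos'],m.round(3).tolist(),s['force'],s['gripper_width'])
for t,z in (('fixed_pad',.13),('jar',.1),('clamp_bar',.13),('bar_knob',.166)):
    for q in models.pinpoint('wrist',t)[:2]:
        c=np.array(q['centre'])*[512,384]; print(t,round(q['p'],2),c.round(1),onz(P,*c,z).round(4))
E
```

```text
11.275 [ 0.5906957  -0.19423541  0.29208032] [[0.196, -0.981, -0.001], [-0.981, -0.196, -0.004], [0.004, 0.002, -1.0]] [-0.2314359  -0.14891707  0.04712017] 0.08505675481336775
fixed_pad 0.93 [261.4 108.6] [ 0.6578 -0.1887  0.13  ]
jar 0.77 [256.8 154.6] [ 0.6075 -0.1947  0.1   ]
```

View pics/w4.png

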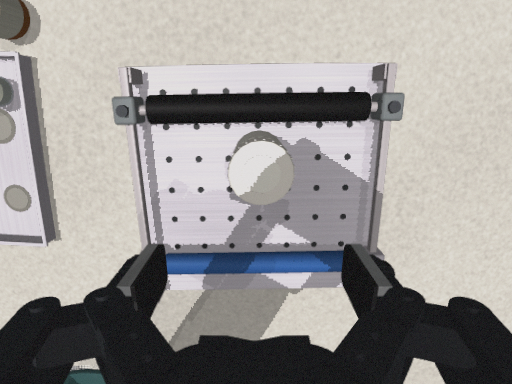

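The wrist view shows the jar standing free, with its cap at (261,172), just short of the black sleeve at row 108 (middle at column 259). The blue sleeve lies at row 263. I'll compute positions from these and move behind the bar at shaker y ≈ +75 mm.

```bash
python3 - <<'E'
from h import *
P=pose('wrist')
X=np.array([.978,.208]);Y=np.array([-.208,.978]);O=np.array([.6575,-.1865])-.091*X
for n,u,v,z in (('cap',261,172,.192),('padL',147,109,.13),('padR',371,106,.13),('blue',255,263,.13),('blueL',175,264,.13),('blueR',340,262,.13)):
    p=onz(P,u,v,z)[:2]; print(n,p.round(4),'shaker',np.round([(p-O)@X*1e3,(p-O)@Y*1e3],1))
print(O)
E
```

```text
cap [ 0.6097 -0.1954] shaker [42.4  1.3]
padL [ 0.6354 -0.0797] shaker [ 91.6 109. ]
padR [ 0.6801 -0.2904] shaker [  91.4 -106.4]
blue [ 0.4922 -0.2142] shaker [-76.4   7.3]
blueL [ 0.4733 -0.1264] shaker [-76.7  97.1]
blueR [ 0.5116 -0.3075] shaker [-76.9 -88. ]
[ 0.568502 -0.205428]
```

>>> apply_moves:
  steps:
    - [[-50, 12, 0], [0, 0, 0]]
    - [[-50, 12, 0], [0, 0, 0]]
    - [[-40, 10, 0], [0, 0, 0]]
    - [[-12, 5, 0], [0, 0, 0]]
    - [[0, 0, 0], [0, 0, 0]]
  hand: 0

```text
t: 12.1
ee_pos: [0.435, -0.1536, 0.2818]
tcp_rot: [2.423, -1.986, -0.019]
force: [-0.1, -0.1, 0.6]
gripper_width: -0.0001
```

>>> apply_moves:
  steps:
    - [[3, -2, -35], [0, 0, 0]]
    - [[0, 0, -40], [0, 0, 0]]
    - [[0, 0, -35], [0, 0, 0]]
    - [[0, 0, -20], [0, 0, 0]]
    - [[0, 0, 0], [0, 0, 0]]

```text
t: 12.72
ee_pos: [0.4419, -0.1565, 0.1458]
tcp_rot: [2.423, -1.984, -0.024]
force: [-0.7, -0.4, 0.0]
gripper_width: -0.0001
```

```bash
python3 - <<'E'
from h import *
s=bot.get_state();m=R.from_rotvec(s['tcp_rot']).as_matrix();print(s['t'],s['ee_pos'],m[:,2].round(3).tolist(),s['force'])
X=np.array([.978,.208]);Y=np.array([-.208,.978]);O=np.array([.5685,-.2054]);d=s['ee_pos'][:2]-O;print(d@X,d@Y)
P=pose('wrist'); im=read_camera('wrist'); cv2.imwrite('pics/w5.png',im)
E
```

```text
12.725 [ 0.4418778  -0.15645219  0.14581248] [-0.018, 0.003, -1.0] [-0.70094183 -0.36560394  0.04373597]
-0.11365536458673915 0.0742083792410693
```

View pics/w5.png

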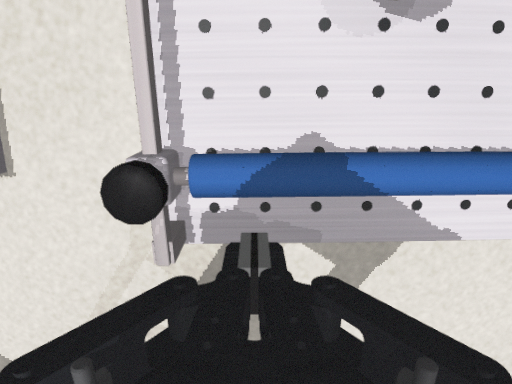

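The view shows the shut fingers (tips about (254,235)) just behind the blue bar at rows 153–197. The knob at (135,192) is well to the left. I'll lower them to bar-axis level.

>>> apply_moves:
  steps:
    - [[-2, 0, -18], [0, -0.018, 0]]
    - [[0, 0, -10], [0, 0, 0]]
    - [[0, 0, 0], [0, 0, 0]]

```text
t: 13.15
ee_pos: [0.4424, -0.1573, 0.1212]
tcp_rot: [-2.429, 1.988, -0.004]
force: [-0.3, 0.5, 0.6]
gripper_width: 0.0001
```

>>> apply_moves:
  steps:
    - [[9.8, 2.1, 0], [0, 0, 0]]
    - [[9.8, 2.1, 0], [0, 0, 0]]
    - [[9.8, 2.1, 0], [0, 0, 0]]
    - [[9.8, 2.1, 0], [0, 0, 0]]
    - [[0, 0, 0], [0, 0, 0]]

```text
t: 13.78
ee_pos: [0.4857, -0.1484, 0.1229]
tcp_rot: [-2.429, 1.987, -0.006]
force: [-0.4, 0.8, -0.6]
gripper_width: -0.0001
```

>>> apply_moves:
  steps:
    - [[9.8, 2.1, -2], [0, 0, 0]]
    - [[9.8, 2.1, -1], [0, 0, 0]]
    - [[7, 1.5, -0.5], [0, 0, 0]]
    - [[5, 1, 0], [0, 0, 0]]
    - [[0, 0, 0], [0, 0, 0]]

```text
t: 14.4
ee_pos: [0.5196, -0.1412, 0.1194]
tcp_rot: [-2.429, 1.987, -0.006]
force: [-0.3, -0.6, -0.3]
gripper_width: -0.0001
```

>>> apply_moves:
  steps:
    - [[4, 0.9, 0], [0, 0, 0]]
    - [[4, 0.9, 0], [0, 0, 0]]
    - [[3, 0.6, 0], [0, 0, 0]]
    - [[2, 0.4, 0], [0, 0, 0]]
    - [[0, 0, 0], [0, 0, 0]]

```text
t: 15.02
ee_pos: [0.5331, -0.1383, 0.1193]
tcp_rot: [-2.429, 1.988, -0.006]
force: [-0.2, -0.7, 0.5]
gripper_width: 0.0002
```

```bash
python3 - <<'E'
from h import *
s=bot.get_state();X=np.array([.978,.208]);Y=np.array([-.208,.978]);O=np.array([.5685,-.2054]);d=s['ee_pos'][:2]-O;print(d@X,d@Y)
P=pose('wrist'); im=read_camera('wrist'); cv2.imwrite('pics/w6.png',im); im=read_camera('top')[120:290,230:410]; cv2.imwrite('pics/t6.png',cv2.resize(im,None,fx=3,fy=3))
E
```

```text
-0.020703592063415197 0.07298920203688057
```

View pics/w6.png

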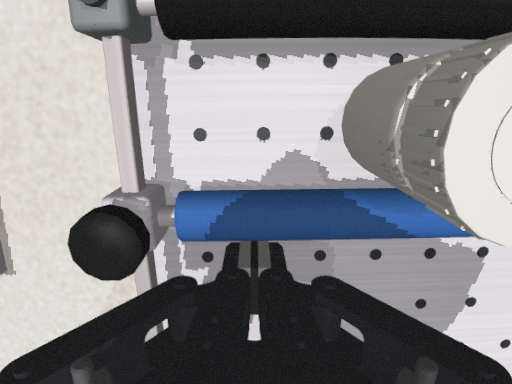

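The wrist view shows the shut fingers pushing the blue bar at (255,240). The bar is about to meet the jar, whose edge is at (345,120), and the jar is well off to the side of the gripper. I'll press in small steps from here.

>>> apply_moves:
  steps:
    - [[2, 0.4, 0], [0, 0, 0]]
    - [[2, 0.4, 0], [0, 0, 0]]
    - [[2, 0.4, 0], [0, 0, 0]]
    - [[0, 0, 0], [0, 0, 0]]

```text
t: 15.62
ee_pos: [0.5392, -0.1371, 0.1194]
tcp_rot: [-2.429, 1.988, -0.005]
force: [-2.3, 0.2, 0.5]
gripper_width: 0.0001
```

>>> apply_moves:
  steps:
    - [[1, 0.2, 0], [0, 0, 0]]
    - [[1, 0.2, 0], [0, 0, 0]]
    - [[0, 0, 0], [0, 0, 0]]

```text
t: 16.0
ee_pos: [0.5412, -0.1366, 0.1193]
tcp_rot: [-2.429, 1.988, -0.005]
force: [-1.4, 0.1, 0.8]
gripper_width: 0.0002
```

>>> apply_moves:
  steps:
    - [[1, 0.2, 0], [0, 0, 0]]
    - [[0, 0, 0], [0, 0, 0]]

```text
t: 16.25
ee_pos: [0.542, -0.1365, 0.1193]
tcp_rot: [-2.429, 1.988, -0.004]
force: [-2.4, 0.3, 1.1]
gripper_width: -0.0001
```

>>> apply_moves:
  steps:
    - [[1, 0.2, 0], [0, 0, 0]]
    - [[1, 0.2, 0], [0, 0, 0]]
    - [[0, 0, 0], [0, 0, 0]]

```text
t: 16.62
ee_pos: [0.5433, -0.1362, 0.1193]
tcp_rot: [-2.43, 1.99, -0.002]
force: [-5.3, 0.0, 2.3]
gripper_width: -0.0001
```

>>> apply_moves:
  steps:
    - [[1, 0.2, 0], [0, 0, 0]]
    - [[0, 0, 0], [0, 0, 0]]

```text
t: 16.88
ee_pos: [0.5437, -0.1361, 0.1194]
tcp_rot: [2.431, -1.99, 0.0]
force: [-4.4, 0.5, 1.9]
gripper_width: 0.0004
```

>>> apply_moves:
  steps:
    - [[1, 0.2, 0], [0, 0, 0]]
    - [[0, 0, 0], [0, 0, 0]]

```text
t: 17.12
ee_pos: [0.5439, -0.136, 0.1194]
tcp_rot: [2.429, -1.989, -0.002]
force: [-5.6, -0.2, 1.8]
gripper_width: 0.0001
```

>>> apply_moves:
  steps:
    - [[1.5, 0.3, 0], [0, 0, 0]]

```text
t: 17.25
ee_pos: [0.5448, -0.1358, 0.1194]
tcp_rot: [2.428, -1.989, -0.004]
force: [-11.5, 0.3, 4.0]
gripper_width: 0.0003
```

```bash
cat > f.py <<'E'
from h import *
F=[]
for _ in range(6):
    s=bot.get_state();f=s['force'];F.append(-(f[0]*.978+f[1]*.208)); read_camera('wrist')
s=bot.get_state();print(s['t'],np.round(F,1),np.mean(F),s['force'].round(1),s['ee_pos'].round(4),R.from_rotvec(s['tcp_rot']).as_matrix()[:,2].round(3))
E
python3 f.py
```

```text
17.55 [11.2 11.9 11.2 11.2 10.2 10.2] 10.991770897676481 [-10.1  -0.8   5.1] [ 0.5449 -0.1358  0.1194] [-0.004 -0.    -1.   ]
```

>>> apply_moves:
  steps:
    - [[1.2, 0.25, 0], [0, 0, 0]]

```text
t: 17.68
ee_pos: [0.5453, -0.1357, 0.1194]
tcp_rot: [2.427, -1.988, -0.006]
force: [-14.3, -1.1, 5.9]
gripper_width: -0.0
```

```bash
python3 f.py
```

```text
17.975 [14.2 12.8 13.  13.3 12.9 12.1] 13.057363555164748 [-12.7  -0.3   5.7] [ 0.5453 -0.1357  0.1193] [-0.006 -0.001 -1.   ]
```

The push is about 13 N, so roughly 12 N reaches the jar after bar friction. I'll hold for over a second on camera calls and check the scene.

```bash
python3 f.py && python3 f.py && python3 f.py && python3 - <<'E'
from h import *
a=read_camera('side')[115:225,200:340]; b=read_camera('top')[140:275,255:400]
a=cv2.resize(a,(420*380//330,380));b=cv2.resize(b,(410,380));cv2.imwrite('pics/fin.png',np.hstack([a,b])); print(a.shape)
for t,z in (('beaker',.059),('reagent',.115)):
    for q in models.masks_of('top',t)[:1]:
        ys,xs=np.nonzero(q['mask']);P=pose('top');p=np.array([onz(P,x,y,z)[:2] for x,y in zip(xs,ys)]);print(t,p.mean(0).round(4))
E
```

```text
18.275 [12.5 12.6 13.2 12.2 11.8 12.1] 12.411527515773658 [-12.1  -1.7   6. ] [ 0.5453 -0.1357  0.1193] [-0.006 -0.001 -1.   ]
18.575 [12.2 12.4 12.3 12.4 12.9 10.8] 12.179342020713344 [-12.9  -1.4   5.7] [ 0.5453 -0.1357  0.1193] [-0.006 -0.001 -1.   ]
18.875 [12.9 11.7 12.9 12.  12.8 12.8] 12.504827574444038 [-12.3   0.2   4.8] [ 0.5453 -0.1357  0.1194] [-0.006 -0.001 -1.   ]
(380, 483, 3)
beaker [0.611  0.1682]
reagent [0.6961 0.1481]
```

View pics/fin.png

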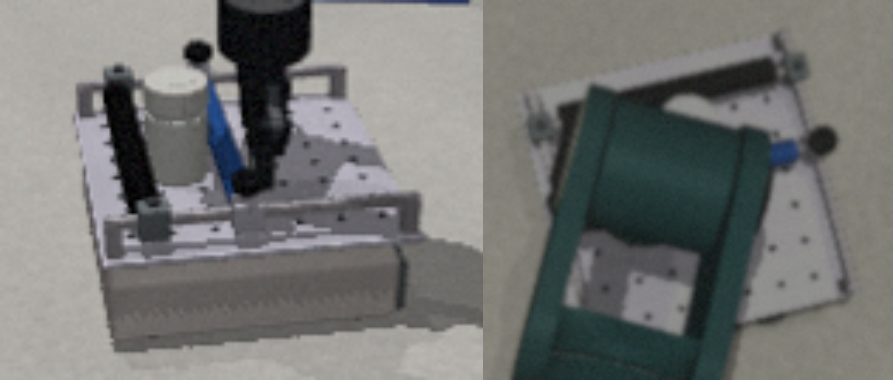

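The side view shows the jar upright between the black and blue bars, with the gripper on the bar only. The push is steady at about 12.4 N, so I'll hand in.

```bash
python3 -c "
from rig import bot
print(bot.job_done()); s=bot.get_state(); print(s['t'],s['force'])"
```

```text
the job is handed in; nothing more can be done
None
the job is handed in; nothing more can be done
```

I set the jar upright against the middle of the fixed black bar and let go. I then slid the blue bar up to it with shut fingers, about 75 mm to one side of the jar, and handed the job in while still pressing. No verdict was reported.

- **Push:** over the last 0.9 s it read a steady 12.2–12.5 N on average, with single readings from 10.8 to 13.2 N. Allowing for about 1 N of bar friction, that puts about 11.4 N on the jar, and the highest push reading was about 14 N. The force on the jar was not measured directly.
- **Jar:** the side picture shows it upright between the two bars, with the gripper touching only the blue bar. After release it measured within about 2 mm of the bar's middle.
- **Other things:** the beaker and amber bottle measured within about 2 mm of their start. I did not re-measure the tube rack, but the arm never went near it.
- **Check that disagreed:** an upward force of 5–6 N also showed at the wrist, most likely friction on the bar's sleeve. It stayed constant.

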